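Gauge the rubber plate at its red spot

TASK

Check the hardness of the rubber printing plate on the sloping stand: lift the hand gauge out of its wooden holder and press its brass plunger gently on the red spot, with the gauge square to the sloping rubber face and the plunger about half pressed in. Keep it so for three seconds for the reading to settle and finish while still holding it there, steady; touch the plate nowhere else and leave everything else on the table alone.

Things in the scene. Friction and masses are not known exactly. Their poses are not given: they have to be found in the camera images.
- gauge: loose hand gauge, 0.15 kg, upright in the holder at first. Origin: centre of the barrel's underside; z up the gauge; -x is the dial side (dial 6 mm proud, z 53-83 mm). Steel barrel 22 mm thick, z 0-36 mm; grey body 30 x 30 mm, z 35-100 mm (top), gripped on its plain +y and -y sides near z = 80 mm. The body rests on the holder, the barrel and plunger hang 50 mm into its hole: lift straight up 60 mm
- gauge_tip (a point): centre of the end of the gauge's brass plunger (8 mm thick, 6 mm at the tip), on the gauge's z axis, 14 mm below the gauge's origin when the plunger is fully out
- gauge_plunger (a joint): travel of the spring plunger into the gauge, in m: 0 fully out, 0.012 fully in (bottomed); spring about 0.7 N per mm, so half in is about 4.5 N
- stand: fixed grey stand, 180 mm wide (y), 160 mm deep (x), with a dark rubber plate (160 x 130 mm) on an aluminium plate sloping 15 degrees, rising towards +x (low edge at -x). Origin: centre of its underside; the centre of the rubber face is 50 mm above it; the highest edge is at 65 mm
- red_spot (a point): centre of the red spot (16 mm across, white rim to 22 mm) on the sloping rubber face, in a row of three about 50 mm apart along y at mid-depth; the others are blue. z: outward normal of the face, 15 degrees off vertical towards the low edge; x: up the slope; y: along the row
- holder: fixed wooden block 80 x 80 x 55 mm with a 25 mm vertical hole through its middle, in which the gauge stands. Origin: centre of its underside
- ink_roller: loose ink roller lying down, orange handle, 269 x 132 mm, 86 mm high; bystander. Origin under its middle
- h_block: loose blue-grey metal spacing block with H ends, 50 x 82 x 26 mm; bystander. Origin: centre of its underside
- type_block: loose dark block of metal type, 34 x 41 x 26 mm; bystander. Origin: centre of its underside
- key: loose T-handled key, 70 x 90 x 12 mm; bystander. Origin: centre of its underside
- stick: loose flat metal composing stick, 48 x 190 x 20 mm; bystander. Origin: centre of its underside
Not all that is in view belongs to the job. Leave any orange or turquoise look-alike of the gauge alone.

How it is judged:
On the way, in this order (a step that is already met when the one before it is completed fails the run):
1. the gauge is lifted clear of its holder in the fingers (height (world z) of gauge_tip above 0.06 m and contact force between the fingers and gauge above 2 N and contact force between gauge and holder below 0.1 N), for 0.2 s.
2. the gauge is held on the red spot, square to the face and about half pressed in, for 2.5 s (distance between gauge_tip and red_spot below 0.009 m and angle between the z axis of gauge and the z axis of red_spot, either way round below 0.13 rad and value of joint gauge_plunger between 0.003 and 0.0095 m and contact force between gauge and stand between 1 and 12 N and contact force between the fingers and gauge above 2 N), for 2.5 s.
At the end, for the whole second after the job is handed in: held in the fingers and still, the gauge has its plunger tip within 9 mm of the centre of the red spot, its axis within 7.4 degrees of the normal of the rubber face, the plunger pressed in 3 to 9.5 mm of its 12 mm, and 1 to 12 N between gauge and stand (all of step 2 and linear speed of gauge below 0.01 m/s); the arm keeps its last pose, push and grip.
It fails at once if the gauge is pressed on the stand with more than 20 N (contact force between gauge and stand above 20 N).
It fails at once if a bystander is displaced by more than 20 mm (distance of any of ink_roller, h_block, type_block, key, stick from where it was at the start of the episode above 0.02 m).
It fails at once if the gauge presses on the stand elsewhere than at the red spot (contact force between gauge and stand above 1 N and distance between gauge_tip and red_spot above 0.025 m).
It also fails if it takes over 38 s, if anything falls off the work surface, if the arm or the gripper's body presses on something with over 40 N, if the wrist force passes 120 N, or if a joint passes its speed limit or range.

ROBOT

A 6-joint arm with a two-finger parallel gripper is mounted at the origin on a cart in front of the work surface, level with it; the furniture and walls round the work are solid. World frame = base frame: x ahead of the robot, y to its left, z up, the work surface at z = 0. Lengths are in m, angles in rad, forces in N, time in s.
With the tool pointing down it reaches from about 0.4 to 0.825 m from the base axis. Payload 7 kg.
Tool frame: the origin (TCP) lies on the centre line of the jaws, within the pads' length; the fingertips stand tip_reach ahead of it and the grasp point (between the pads) is the TCP (tip_reach is the distance from the TCP to the fingertips, in m); z points along the fingers, y is the line along which they close (so a half turn about z gives the same grasp; the last joint's range is limited). The gripper opens to 88 mm and grips with 3 to 60 N. Pads are 19 mm wide; open, the fingers measure 130 mm over their backs; the gripper's body (78 mm by 193 mm) begins 47 mm behind the grasp point.
Start: joints at [1.556, 0.359, 0.012, 0, -1.224, -0.288], TCP at [0.201, 0.644, 0.246] pointing down, gripper open.
Joint ranges: [-3.07, 3.07], [-1.43, 2.12], [-1.02, 1.25], [-3.03, 1.67], [-3.05, -0], [-3.03, 3.03]. Speed limits (rad/s): [2.39, 2.39, 3.01, 3.14, 3.14, 3.14].

INTERFACE

Orientations are given as [roll, pitch, yaw] about the fixed x, y, z axes, in that order (R = Rz(yaw) Ry(pitch) Rx(roll)).
In Python, from station import get_state, grab_frame, calibration, job_done, find_in, mark_of, tip_reach gives the robot as it stands.
- The arm moves only by the shell command python3 -m handwheel 'ROWS' [OPENING] [FORCE]. ROWS is JSON, a list of rows, each an object with "delta_pos": the shift along the world's x, y, z in units of 30 mm (1.0 is 30 mm), a list of three; "dr": the turn, a rotation vector about the world's x, y, z in degrees, a list of three. In form: [{"delta_pos": [tx, ty, tz], "dr": [rx, ry, rz]}, ...]. A call has 1 to 10 rows; each row shifts and turns the commanded pose from where the row before left it; what a row does not reach is not made up. A row lasts 1/10 s, in which the tool goes at most 50 mm and 8.59 degrees, less where a joint would pass 70% of its speed; a pose out of reach is approached as far as the arm can. A call is refused whole if a number of a shift passes 1 or a number of a turn 8.59, either way. A call with a gripper value outside its range is refused whole. OPENING is the closure, from -1 (fully open) to 1 (shut), set as the call begins (- or left out, the last holds). The fingers move at their own pace and stop on an object; FORCE is the grip in N (left out, the last holds). Time passes only in rows, so rows that do not move let the fingers close. It gives the time, the measured TCP pose, the force, the opening and the grip force at its end, in the units of the state.
- get_state(): the state, without advancing time (a new reading comes with each control period).
- grab_frame(name): name is "side" or "top" or "wrist"; returns the picture (480x640x3 uint8, red, green, blue); there is no depth.
- calibration(name): a dict with "fx", "fy", "cx", "cy" (pixels), "extrinsics" (4x4, takes a point from world to camera coordinates). Camera axes: x right, y down, z forward; pixel columns grow to the right and rows downward; lengths in m; the calibration is good to about 2 mm. A picture is of the moment at which its call begins: read the wrist's pose just before it. calibration takes no time and is no camera call; for the wrist camera it gives the pose at the moment of the call.
- job_done(): hands the job in; it is judged then, once.
Trained networks look in the newest picture that a camera, given by its name, has taken for a name from the list of things; names that differ only in an ending like _2 or _b are one class to them, and where a whole thing is asked for, a point or a joint stands for the part that bears it (a point fixed in the world has none). Each returns a list of dicts, best first, with "conf" (0 to 1); they miss things now and then, are a little off and sometimes report something else, mostly with a low value. They report only what shows in the picture. A call takes as long as a camera call. They do not tell look-alikes from the thing itself.
- find_in(camera, query): "location" ([column, row] in pixels, amid what is visible of it).
- mark_of(camera, query): "location" ([column, row] in pixels: a listed point, or the origin of a listed thing).
The state is a dict: "t": time; "q": joint angles; "qd": joint speeds; "joint_efforts": joint torques, N m; "eef_pos": TCP position; "ee_rot": TCP orientation; "force": force on the tool from outside, world axes, zero at the start; "moment": the same for the moment, N m; "width": finger opening in m; "gripper_force": force on a finger pad.
Only numpy, scipy, OpenCV 4.12 (cv2) and the standard library are available. Lean on these libraries where they do the work, as an engineer would, in place of code of your own. Each camera call takes 0.05 s, during which the arm holds its last target. There are 200 camera calls.

## Working session

There is one attempt and no reset: what is moved stays moved. The work goes in short steps, Python scripts to look and compute and a shell command to move; the robot and the scene stay as the last step left them, time stands still between calls to the robot, and variables do not carry over. Pictures are saved under pics/ and viewed, at most 13 in all, crops included, and the job is handed in when it is done.

```bash
mkdir -p pics; cat > h.py <<'E'
import numpy as np, cv2
from station import *
def cam(n):
    c=calibration(n); return np.array([[c['fx'],0,c['cx']],[0,c['fy'],c['cy']],[0,0,1]]),np.array(c['extrinsics'])
def ray(n,p):
    K,E=cam(n); R,t=E[:3,:3],E[:3,3]; return -R.T@t, R.T@np.linalg.inv(K)@[p[0],p[1],1]
def atz(n,p,z):
    o,d=ray(n,p); return o+d*(z-o[2])/d[2]
def tri(obs):
    A=0;b=0
    for n,p in obs:
        o,d=ray(n,p); d=d/np.linalg.norm(d); P=np.eye(3)-np.outer(d,d); A=A+P; b=b+P@o
    x=np.linalg.solve(A,b); return x
def proj(n,X):
    K,E=cam(n); c=E[:3,:3]@X+E[:3,3]; u=K@c; return u[:2]/u[2]
def shot(n,f):
    im=grab_frame(n); cv2.imwrite(f'pics/{f}.png',im[:,:,::-1]); return im
E
python3 - <<'E'
from h import *
s=get_state(); print(s['t'],s['eef_pos'],s['ee_rot'],s['width'],tip_reach)
for n in ('top','side'):
    shot(n,n+'0')
    for q in ('gauge','holder','red_spot','stand'):
        print(n,q,[(np.round(r['location']).tolist(),round(r['conf'],2)) for r in mark_of(n,q)])
E
```

```text
0.0 [0.20115527 0.64384217 0.24462098] [ 3.13992915e+00 -1.40473801e-04 -3.02896317e-01] 0.08777969427061173 0.019
top gauge [([406.0, 178.0], 0.76), ([358.0, 242.0], 0.76), ([411.0, 228.0], 0.73), ([367.0, 177.0], 0.7)]
top holder [([405.0, 230.0], 0.58)]
top red_spot [([235.0, 183.0], 0.43), ([469.0, 261.0], 0.26)]
top stand [([245.0, 186.0], 0.74)]
side gauge [([386.0, 238.0], 0.95), ([404.0, 262.0], 0.93), ([427.0, 285.0], 0.83), ([384.0, 306.0], 0.77), ([330.0, 281.0], 0.67)]
side holder [([381.0, 313.0], 0.67)]
side red_spot [([319.0, 195.0], 0.55)]
side stand [([318.0, 216.0], 0.89)]
```

View pics/top0.png

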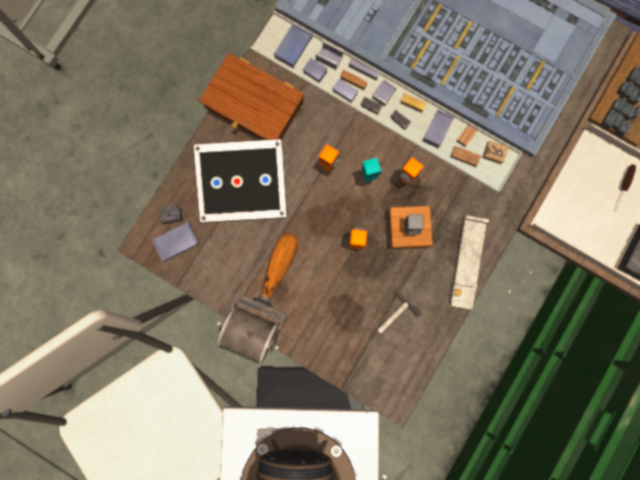

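View pics/side0.png

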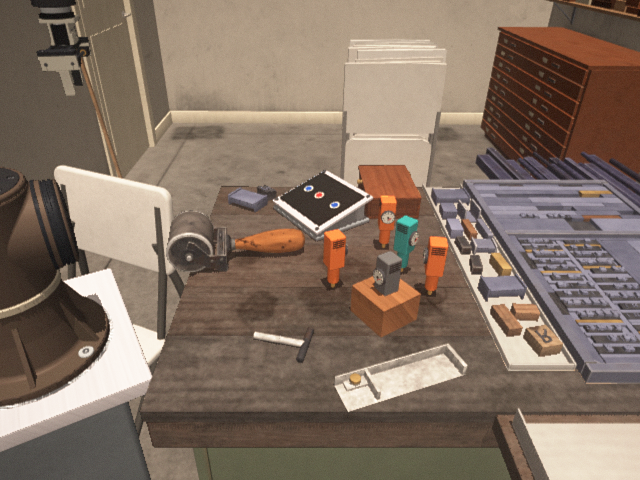

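The grey gauge stands in the holder at top (413,225), side (387,270). The look-alikes are orange and turquoise, around it. The red spot is at top (237,182), side (319,195), between two blue ones.

```bash
python3 - <<'E'
from h import *
for n in ('top','side'):
    K,E=cam(n); print(n,'pos',np.round(-E[:3,:3].T@E[:3,3],3),'f',K[0,0]); 
    for X in ([0,0,0],[.6,0,0],[.6,.2,0],[.2,.644,.246]): print(X,np.round(proj(n,np.array(X))))
# colour centroids of red spot & blues
ims={n:cv2.imread(f'pics/{n}0.png').astype(int) for n in('top','side')}
def cent(n,box,f):
    x0,y0,x1,y1=box; s=ims[n][y0:y1,x0:x1]; w=np.clip(f(s[...,0],s[...,1],s[...,2]),0,None)*1.; yy,xx=np.mgrid[y0:y1,x0:x1]
    w[w<40]=0
    return np.array([(w*xx).sum(),(w*yy).sum()])/w.sum()
red=lambda b,g,r:r-np.maximum(b,g); blue=lambda b,g,r:b-r
P={}
for nm,bt,bs,f in(('red',(228,173,246,191),(310,188,328,202),red),('blueR',(256,171,276,190),(326,197,344,213),blue),('blueL',(207,173,226,193),(300,181,317,196),blue)):
    a,b=cent('top',bt,f),cent('side',bs,f); X=tri([('top',a),('side',b)]); P[nm]=X
    print(nm,a.round(1),b.round(1),X.round(4),(proj('top',X)-a).round(1),(proj('side',X)-b).round(1), 'at z.05',atz('top',a,.05).round(4),atz('side',b,.05).round(4))
d=P['blueR']-P['blueL']; print('row yaw',np.degrees(np.arctan2(d[1],d[0])),np.linalg.norm(d))
for n in ims:
    x=ims[n]; c=(slice(190,260),slice(380,445)) if n=='top' else (slice(240,340),slice(340,430))
    cv2.imwrite(f'pics/c_{n}.png',cv2.resize(x[c].astype(np.uint8),None,fx=5,fy=5,interpolation=2))
a=cv2.resize(ims['top'][130:230,180:300].astype(np.uint8),(480,400),interpolation=2)
b=cv2.resize(ims['top'][195:255,380:440].astype(np.uint8),(300,300),interpolation=2)
o=np.zeros((400,780,3),np.uint8);o[:,:480]=a;o[:300,480:]=b;cv2.imwrite('pics/m.png',o)
E
```

```text
top pos [ 0.339 -0.049  1.266] f 601.0068385593155
[0, 0, 0] [299. 487.]
[0.6, 0, 0] [306. 194.]
[0.6, 0.2, 0] [213. 193.]
[0.2, 0.644, 0.246] [-91. 393.]
side pos [ 0.105 -0.688  0.538] f 472.76821123353864
[0, 0, 0] [ 29. 345.]
[0.6, 0, 0] [347. 243.]
[0.6, 0.2, 0] [301. 205.]
[0.2, 0.644, 0.246] [72. 81.]
red [236.5 181.1] [318.7 194.4] [0.6149 0.1427 0.0495] [-0.  0.] [ 0. -0.] at z.05 [0.6148 0.1426 0.05  ] [0.6143 0.1419 0.05  ]
blueR [265.  179.2] [334.1 204.4] [0.6197 0.084  0.0494] [-0.1  0.1] [ 0.1 -0. ] at z.05 [0.6197 0.0838 0.05  ] [0.6187 0.0831 0.05  ]
blueL [216.1 182.2] [308.1 187.9] [0.6116 0.1851 0.049 ] [-0.1  0.1] [ 0.1 -0. ] at z.05 [0.6116 0.1848 0.05  ] [0.6102 0.1834 0.05  ]
row yaw -85.41288754157868 0.10145388719065566
```

View pics/m.png

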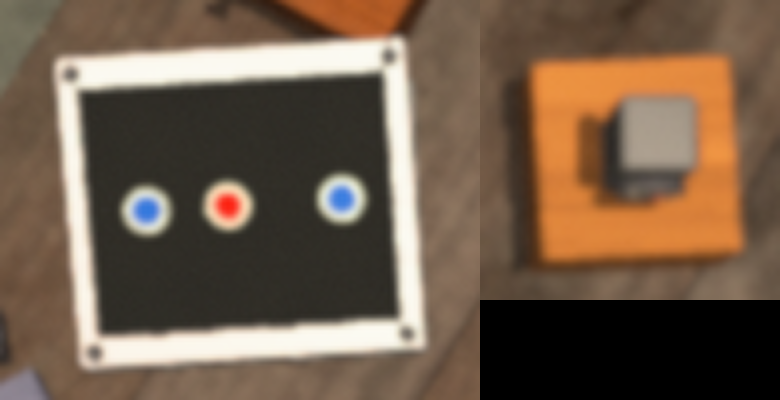

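View pics/c_side.png

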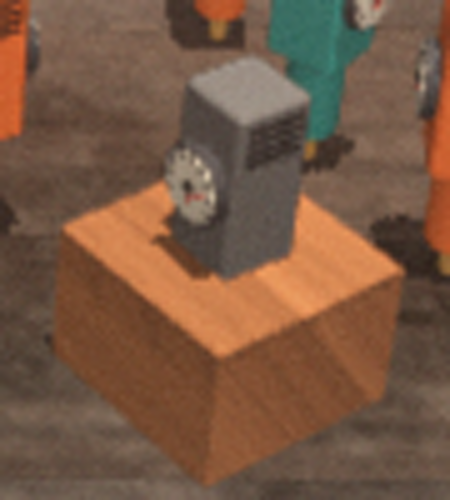

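The crops show the gauge with the dial facing -x (image bottom) and vents on the -y side. The gauge top is centred at about top (415.5,222), side (389,259). The plate corners are clear in the top view.

```bash
python3 - <<'E'
from h import *
T={'TL':((194.2,145),(325,173)),'TR':((280.7,140),(372,200)),'BR':((286.2,216.2),(322,235)),'BL':((200.5,222),(274,203)),'gaugetop':((415.5,222),(389.2,258.8))}
for k,(a,b) in T.items():
    X=tri([('top',a),('side',b)]); print(k,X.round(3),(proj('top',X)-a).round(1),(proj('side',X)-b).round(1))
print(atz('top',(415.5,222),.12),atz('side',(389.2,258.8),.12))
red=np.array([.6149,.1427,.0495])
for yaw in (4.6,184.6):
    y=np.radians(yaw); ux=np.array([np.cos(y),np.sin(y),0]);uy=np.array([-np.sin(y),np.cos(y),0]);c=np.cos(np.radians(15));s=np.sin(np.radians(15))
    xx=ux*c+np.array([0,0,s]); cen=np.array([.616,.133,.0495])
    print(yaw,[proj('side',cen+i*.065*xx+j*.08*uy).round(0).tolist() for i,j in((1,1),(1,-1),(-1,-1),(-1,1))])
s=cv2.imread('pics/side0.png')[160:250,260:390]; cv2.imwrite('pics/st.png',cv2.resize(s,None,fx=5,fy=5,interpolation=2))
E
```

```text
TL [0.689 0.234 0.051] [-0.2  0.3] [ 0.3 -0. ]
TR [0.702 0.054 0.053] [-0.3  0.5] [ 0.5 -0.1]
BR [0.554 0.038 0.014] [ 1.3 -2.3] [-2.6  0.3]
BL [0.536 0.221 0.012] [ 0.4 -0.9] [-0.9  0.1]
gaugetop [ 0.526 -0.218  0.115] [ 0.2 -0.2] [-0.3  0. ]
[ 0.52490634 -0.21686356  0.12      ] [ 0.52189789 -0.22331831  0.12      ]
4.6 [[323.0, 171.0], [366.0, 196.0], [319.0, 225.0], [280.0, 196.0]]
184.6 [[320.0, 211.0], [279.0, 183.0], [323.0, 184.0], [365.0, 209.0]]
```

View pics/st.png

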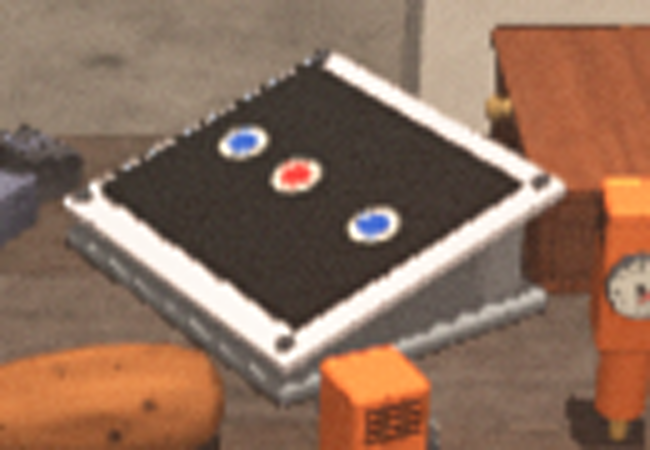

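The stand rises towards +x with yaw ≈ 4.6°. The red spot is at ≈ (0.615, 0.143, 0.0495). Next I move above the gauge.

```bash
python3 -m handwheel '[{"delta_pos":[0.6,-1,0],"dr":[0,0,2]},{"delta_pos":[0.6,-1,0],"dr":[0,0,2]},{"delta_pos":[0.6,-1,0],"dr":[0,0,2]},{"delta_pos":[0.6,-1,0],"dr":[0,0,2]},{"delta_pos":[0.6,-1,0],"dr":[0,0,2]},{"delta_pos":[0.6,-1,0],"dr":[0,0,2]},{"delta_pos":[0.6,-1,0],"dr":[0,0,2]},{"delta_pos":[0.6,-1,0],"dr":[0,0,2]},{"delta_pos":[0.6,-1,0],"dr":[0,0,2]},{"delta_pos":[0.6,-1,0],"dr":[0,0,2]}]' -1
python3 -m handwheel '[{"delta_pos":[0.3,-1,0],"dr":[0,0,0]},{"delta_pos":[0.3,-1,0],"dr":[0,0,0]},{"delta_pos":[0.3,-1,0],"dr":[0,0,0]},{"delta_pos":[0.3,-1,0],"dr":[0,0,0]},{"delta_pos":[0.3,-1,0],"dr":[0,0,0]},{"delta_pos":[0.3,-1,0],"dr":[0,0,0]},{"delta_pos":[0.3,-1,0],"dr":[0,0,0]},{"delta_pos":[0.3,-1,0],"dr":[0,0,0]},{"delta_pos":[0.3,-1,0],"dr":[0,0,0]},{"delta_pos":[0.3,-1,0],"dr":[0,0,0]}]'
python3 -m handwheel '[{"delta_pos":[0.2,-1,0],"dr":[0,0,0]},{"delta_pos":[0.2,-1,0],"dr":[0,0,0]},{"delta_pos":[0.2,-1,0],"dr":[0,0,0]},{"delta_pos":[0.2,-1,0],"dr":[0,0,0]},{"delta_pos":[0.2,-1,0],"dr":[0,0,0]},{"delta_pos":[0.2,-1,0],"dr":[0,0,0]},{"delta_pos":[0.2,-1,0],"dr":[0,0,0]},{"delta_pos":[0.2,-1,0],"dr":[0,0,0]},{"delta_pos":[0.2,-0.8,0],"dr":[0,0,0]},{"delta_pos":[0,0,0],"dr":[0,0,0]}]'
python3 - <<'E'
from h import *
s=get_state(); print(s['t'],s['eef_pos'],s['ee_rot'],s['force'])
shot('wrist','w1')
print(proj('wrist',np.array([.5249,-.2169,.12])))
for q in('gauge','holder'): print(q,[(np.round(r['location']).tolist(),round(r['conf'],2)) for r in mark_of('wrist',q)])
E
```

```text
t: 1.5
eef_pos: [0.3818, 0.343, 0.2459]
ee_rot: [-3.141, -0.0, 0.048]
force: [1.5, 0.7, -0.4]
width: 0.0875
gripper_force: 0.0
t: 2.5
eef_pos: [0.4715, 0.043, 0.2459]
ee_rot: [-3.141, -0.001, 0.046]
force: [0.1, 0.4, -0.0]
width: 0.0873
gripper_force: 0.0
t: 3.5
eef_pos: [0.5256, -0.2221, 0.2452]
ee_rot: [3.141, 0.001, 0.044]
force: [0.7, 0.8, 0.1]
width: 0.0875
gripper_force: 0.0
3.5 [ 0.52557351 -0.22209151  0.24516999] [3.14117956e+00 5.54065125e-04 4.37727487e-02] [0.7024481  0.78909599 0.09875094]
[313.05836298 240.32684597]
gauge [([316.0, 215.0], 0.79), ([136.0, 62.0], 0.76), ([229.0, 94.0], 0.62), ([206.0, 236.0], 0.56)]
holder [([314.0, 209.0], 0.83)]
```

View pics/w1.png

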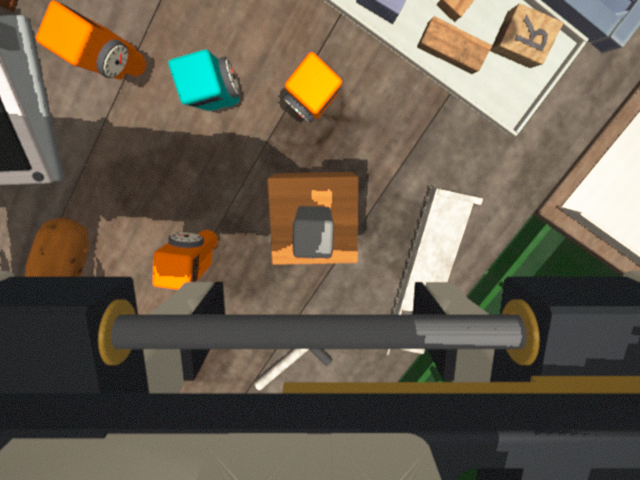

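The wrist view shows the gauge top square at about (313.5,238.5), where the top camera predicted (313,240). Its edges line up with the tool.

```bash
python3 - <<'E'
from h import *
print(atz('wrist',(313.5,238.5),.12), tri([('top',(415.5,222)),('wrist',(313.5,238.5))]))
K,E=cam('wrist'); print(-E[:3,:3].T@E[:3,3])
im=cv2.imread('pics/w1.png')[160:280,250:380]; cv2.imwrite('pics/w1c.png',cv2.resize(im,None,fx=5,fy=5,interpolation=2))
E
```

```text
[ 0.52611878 -0.21580222  0.12      ] [ 0.52541212 -0.21645748  0.11822854]
[ 0.59513713 -0.21601679  0.38418149]
```

View pics/w1c.png

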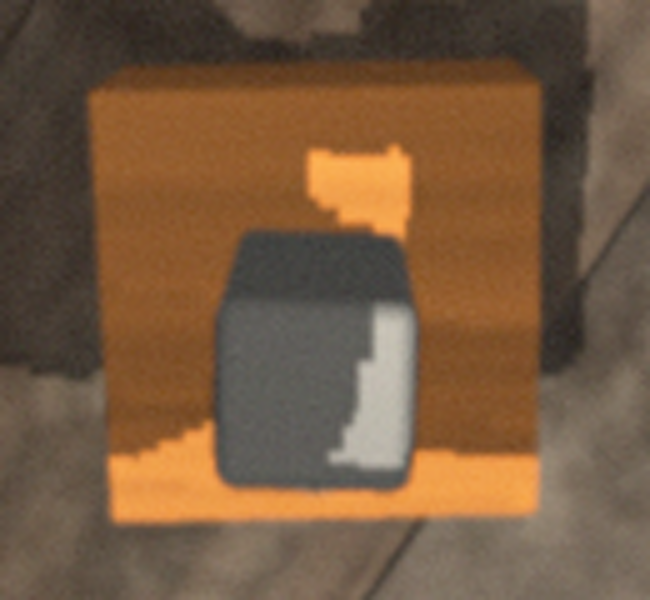

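The crop puts the top face centre at (313.2,238.8), square with the jaws. I descend and grip.

```bash
python3 -m handwheel '[{"delta_pos":[0,0.2,-0.6],"dr":[0,0,0]},{"delta_pos":[0,0,-0.8],"dr":[0,0,0]},{"delta_pos":[0,0,-0.8],"dr":[0,0,0]},{"delta_pos":[0,0,-0.8],"dr":[0,0,0]},{"delta_pos":[0,0,-0.8],"dr":[0,0,0]},{"delta_pos":[0,0,-0.6],"dr":[0,0,0]},{"delta_pos":[0,0,-0.4],"dr":[0,0,0]},{"delta_pos":[0,0,0],"dr":[0,0,0]},{"delta_pos":[0,0,0],"dr":[0,0,0]}]' -1
python3 -m handwheel '[{"delta_pos":[0,0,0],"dr":[0,0,0]},{"delta_pos":[0,0,0],"dr":[0,0,0]},{"delta_pos":[0,0,0],"dr":[0,0,0]},{"delta_pos":[0,0,0],"dr":[0,0,0]},{"delta_pos":[0,0,0],"dr":[0,0,0]},{"delta_pos":[0,0,0],"dr":[0,0,0]},{"delta_pos":[0,0,0],"dr":[0,0,0]},{"delta_pos":[0,0,0],"dr":[0,0,0]}]' 1 30
```

```text
t: 4.55
eef_pos: [0.5257, -0.2134, 0.1023]
ee_rot: [3.141, -0.001, 0.047]
force: [0.3, 0.3, 0.5]
width: 0.0879
gripper_force: 0.0
t: 5.35
eef_pos: [0.5255, -0.2142, 0.1017]
ee_rot: [3.141, -0.0, 0.047]
force: [1.5, -6.2, -3.3]
width: 0.0305
gripper_force: 29.7
```

```bash
python3 -m handwheel '[{"delta_pos":[0,-0.05,0],"dr":[0,0,0]},{"delta_pos":[0,0,0.1],"dr":[0,0,0]},{"delta_pos":[0,0,0.2],"dr":[0,0,0]},{"delta_pos":[0,0,0.3],"dr":[0,0,0]}]'
python3 -m handwheel '[{"delta_pos":[0,0,0.5],"dr":[0,0,0]},{"delta_pos":[0,0,0.5],"dr":[0,0,0]},{"delta_pos":[0,0,0.6],"dr":[0,0,0]},{"delta_pos":[0,0,0.8],"dr":[0,0,0]},{"delta_pos":[0,0,0.8],"dr":[0,0,0]},{"delta_pos":[0,0,0.8],"dr":[0,0,0]},{"delta_pos":[0,0,0.6],"dr":[0,0,0]},{"delta_pos":[0,0,0],"dr":[0,0,0]},{"delta_pos":[0,0,0],"dr":[0,0,0]},{"delta_pos":[0,0,0],"dr":[0,0,0]}]'
```

```text
t: 5.75
eef_pos: [0.525, -0.2154, 0.1197]
ee_rot: [3.142, 0.001, 0.046]
force: [0.8, -4.2, -2.7]
width: 0.0302
gripper_force: 29.9
t: 6.75
eef_pos: [0.5246, -0.2148, 0.2566]
ee_rot: [-3.141, 0.002, 0.046]
force: [0.6, 0.3, -1.5]
width: 0.0298
gripper_force: 30.0
```

Lifted cleanly (about 1.5 N weight). I carry it to above the spot, tilting on the way.

```bash
python3 -m handwheel '[{"delta_pos":[0.1,0.5,0],"dr":[0,0,0]},{"delta_pos":[0.15,0.9,0],"dr":[0.12,-1.5,0]},{"delta_pos":[0.15,1,0],"dr":[0.12,-1.5,0]},{"delta_pos":[0.15,1,0],"dr":[0.12,-1.5,0]},{"delta_pos":[0.15,1,0],"dr":[0.12,-1.5,0]},{"delta_pos":[0.15,1,0],"dr":[0.12,-1.5,0]},{"delta_pos":[0.15,1,0],"dr":[0.12,-1.5,0]},{"delta_pos":[0.15,1,0],"dr":[0.12,-1.5,0]},{"delta_pos":[0.15,1,0],"dr":[0.12,-1.5,0]},{"delta_pos":[0.15,1,0],"dr":[0.12,-1.5,0]}]'
python3 -m handwheel '[{"delta_pos":[0.2,1,0],"dr":[0.12,-1.5,0]},{"delta_pos":[0.1,0.9,-0.2],"dr":[0,0,0]},{"delta_pos":[0.05,0.5,-0.5],"dr":[0,0,0]},{"delta_pos":[0,0,-0.6],"dr":[0,0,0]},{"delta_pos":[0,0,-0.5],"dr":[0,0,0]},{"delta_pos":[0,0,-0.4],"dr":[0,0,0]},{"delta_pos":[0,0,0],"dr":[0,0,0]},{"delta_pos":[0,0,0],"dr":[0,0,0]},{"delta_pos":[0,0,0],"dr":[0,0,0]}]'
cat > chk.py <<'E'
from h import *
import sys
from scipy.spatial.transform import Rotation as Rn
s=get_state(); R=Rn.from_euler('xyz',s['ee_rot']).as_matrix(); p=np.array(s['eef_pos']); zt=R[:,2]
n=np.array([-.258,-.0208,.966]); tip=p+zt*.0957
print(s['t'],'p',p.round(4),'zt',zt.round(4),'ang',np.degrees(np.arccos(-zt@n)).round(2),'tip model',tip.round(4))
for c in('side','top','wrist'):
    shot(c,sys.argv[1]+c)
    print(c,'tip',proj(c,tip).round(1),'red',proj(c,np.array([.6149,.1427,.0495])).round(1))
    for q in('gauge_tip','red_spot','gauge'): print(' ',q,[(np.round(r['location'],1).tolist(),round(r['conf'],2)) for r in mark_of(c,q)][:5])
E
python3 chk.py a; python3 -c "
import cv2
im=cv2.imread('pics/aside.png')[90:240,240:420]; cv2.imwrite('pics/aside_c.png',cv2.resize(im,None,fx=4,fy=4,interpolation=2))"
```

```text
t: 7.75
eef_pos: [0.5682, 0.0686, 0.2568]
ee_rot: [-3.133, -0.236, 0.046]
force: [0.3, -0.4, -1.3]
width: 0.0298
gripper_force: 30.0
t: 8.65
eef_pos: [0.5795, 0.1392, 0.1922]
ee_rot: [-3.132, -0.263, 0.045]
force: [0.1, -0.1, -0.4]
width: 0.0296
gripper_force: 30.0
8.65 p [0.5795 0.1392 0.1922] zt [ 0.2594  0.0211 -0.9655] ang nan tip model [0.6044 0.1412 0.0998]
side tip [315.4 175.5] red [318.7 194.4]
  gauge_tip []
  red_spot [([317.2, 196.3], 0.57)]
  gauge [([312.0, 169.6], 0.96), ([403.1, 264.6], 0.94), ([332.1, 283.1], 0.91), ([430.0, 284.8], 0.67), ([384.2, 238.0], 0.67)]
top tip [233.3 180.6] red [236.5 181.1]
  gauge_tip []
  red_spot []
  gauge [([356.1, 243.1], 0.83), ([370.5, 173.2], 0.78), ([404.2, 181.1], 0.7), ([326.1, 168.6], 0.65)]
wrist tip [317.8 251. ] red [317.1 236.1]
  gauge_tip [([579.4, 378.5], 0.54), ([610.3, 229.6], 0.36)]
  red_spot [([316.9, 238.9], 0.71)]
  gauge [([532.8, 197.4], 0.92), ([590.3, 384.5], 0.76), ([319.7, 257.4], 0.6)]chk.py:6: RuntimeWarning: invalid value encountered in arccos
  print(s['t'],'p',p.round(4),'zt',zt.round(4),'ang',np.degrees(np.arccos(-zt@n)).round(2),'tip model',tip.round(4))
```

View pics/aside_c.png

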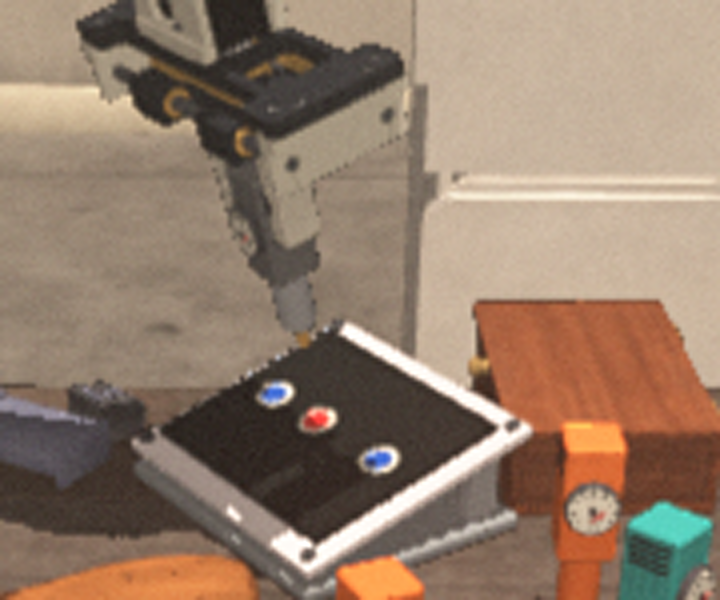

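View pics/awrist.png

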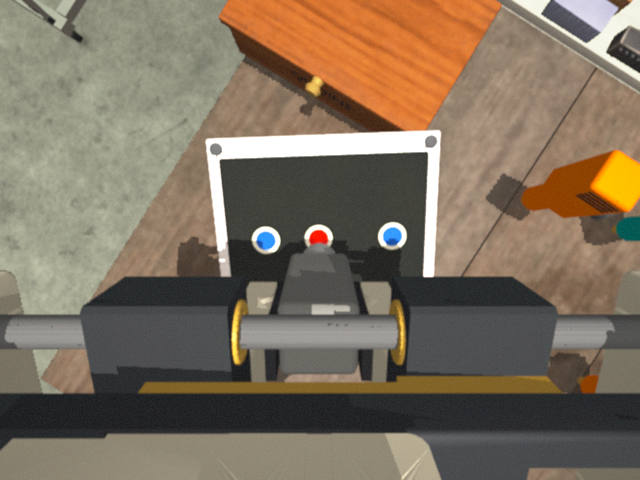

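The side view shows the brass tip at about (316,175.7), where the model gives (315.4,175.5). In the wrist view the barrel points straight at the red spot at (317.5,237). I approach, then press in small steps.

```bash
python3 -m handwheel '[{"delta_pos":[0.06,0.01,-0.3],"dr":[0,0,0]},{"delta_pos":[0.06,0.01,-0.3],"dr":[0,0,0]},{"delta_pos":[0.06,0.01,-0.3],"dr":[0,0,0]},{"delta_pos":[0.06,0.01,-0.3],"dr":[0,0,0]},{"delta_pos":[0.05,0.01,-0.25],"dr":[0,0,0]},{"delta_pos":[0.02,0,-0.1],"dr":[0,0,0]},{"delta_pos":[0,0,0],"dr":[0,0,0]},{"delta_pos":[0,0,0],"dr":[0,0,0]},{"delta_pos":[0,0,0],"dr":[0,0,0]}]'
python3 chk.py b; python3 -c "
import cv2
im=cv2.imread('pics/bside.png')[130:230,260:390]; cv2.imwrite('pics/bside_c.png',cv2.resize(im,None,fx=6,fy=6,interpolation=2))"
```

```text
t: 10.15
eef_pos: [0.5888, 0.1404, 0.1456]
ee_rot: [-3.132, -0.263, 0.045]
force: [-0.8, 0.7, -1.2]
width: 0.0297
gripper_force: 30.0
10.15 p [0.5888 0.1404 0.1456] zt [ 0.2595  0.0211 -0.9655] ang nan tip model [0.6136 0.1424 0.0532]
side tip [318.3 193.1] red [318.7 194.4]
  gauge_tip [([284.4, 342.7], 0.55)]
  red_spot [([316.5, 194.5], 0.58), ([278.9, 341.9], 0.25)]
  gauge [([318.1, 188.6], 0.81), ([403.0, 266.6], 0.81), ([333.9, 282.9], 0.77), ([384.6, 240.6], 0.75), ([427.7, 288.0], 0.68)]
top tip [236.3 181.3] red [236.5 181.1]
  gauge_tip []
  red_spot [([470.0, 261.2], 0.55)]
  gauge [([366.3, 175.0], 0.8), ([356.6, 241.7], 0.74), ([406.0, 178.9], 0.56), ([325.7, 164.1], 0.56)]
wrist tip [318.3 251. ] red [318. 249.]
  gauge_tip []
  red_spot [([314.7, 256.2], 0.51)]
  gauge [([318.4, 258.9], 0.75), ([567.9, 205.9], 0.73)]chk.py:6: RuntimeWarning: invalid value encountered in arccos
  print(s['t'],'p',p.round(4),'zt',zt.round(4),'ang',np.degrees(np.arccos(-zt@n)).round(2),'tip model',tip.round(4))
```

View pics/bside_c.png

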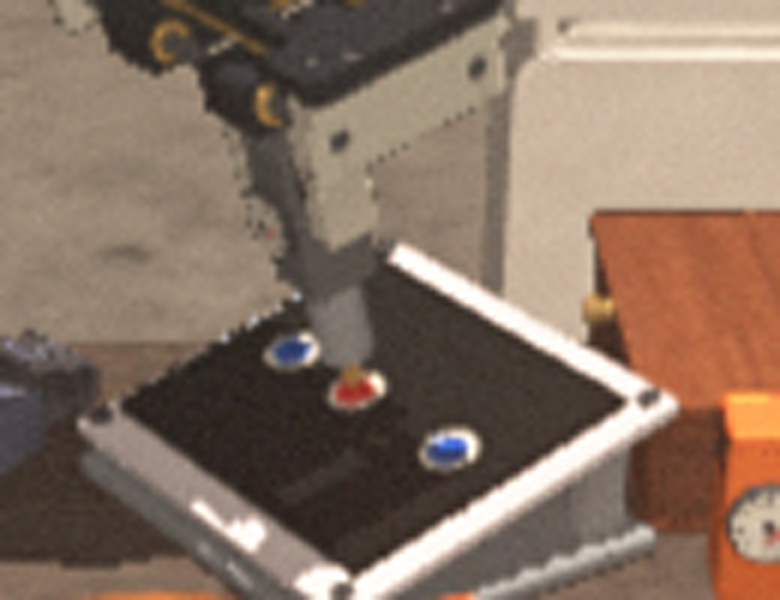

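The brass tip is just over the red spot at side (318.5,193.3), about 4 mm off the face. I press the remaining ~10 mm.

```bash
python3 -m handwheel '[{"delta_pos":[0.01,0,-0.05],"dr":[0,0,0]},{"delta_pos":[0.015,0,-0.05],"dr":[0,0,0]},{"delta_pos":[0.015,0,-0.05],"dr":[0,0,0]},{"delta_pos":[0.015,0,-0.05],"dr":[0,0,0]},{"delta_pos":[0,0,0],"dr":[0,0,0]},{"delta_pos":[0,0,0],"dr":[0,0,0]},{"delta_pos":[0,0,0],"dr":[0,0,0]}]'
python3 -m handwheel '[{"delta_pos":[0.01,0,-0.04],"dr":[0,0,0]},{"delta_pos":[0.01,0,-0.04],"dr":[0,0,0]},{"delta_pos":[0.01,0.01,-0.04],"dr":[0,0,0]},{"delta_pos":[0,0,0],"dr":[0,0,0]},{"delta_pos":[0,0,0],"dr":[0,0,0]},{"delta_pos":[0,0,0],"dr":[0,0,0]}]'
```

```text
t: 11.45
eef_pos: [0.5902, 0.1403, 0.1392]
ee_rot: [-3.133, -0.263, 0.045]
force: [-0.7, 0.3, 1.1]
width: 0.0294
gripper_force: 30.0
t: 12.05
eef_pos: [0.5912, 0.1405, 0.1356]
ee_rot: [-3.133, -0.263, 0.045]
force: [-2.2, -1.1, 3.0]
width: 0.0297
gripper_force: 30.0
```

Force along the normal is about 4.8 N above the hanging weight, and the geometry gives about 6.5 mm of travel. I hold there.

```bash
for i in 1 2 3; do python3 -m handwheel '[{"delta_pos":[0,0,0],"dr":[0,0,0]},{"delta_pos":[0,0,0],"dr":[0,0,0]},{"delta_pos":[0,0,0],"dr":[0,0,0]},{"delta_pos":[0,0,0],"dr":[0,0,0]},{"delta_pos":[0,0,0],"dr":[0,0,0]},{"delta_pos":[0,0,0],"dr":[0,0,0]},{"delta_pos":[0,0,0],"dr":[0,0,0]},{"delta_pos":[0,0,0],"dr":[0,0,0]},{"delta_pos":[0,0,0],"dr":[0,0,0]},{"delta_pos":[0,0,0],"dr":[0,0,0]}]'; done
python3 - <<'E'
from h import *
a=shot('side','cs')[130:230,260:340];b=shot('wrist','cw')[180:300,270:370]
o=np.hstack([cv2.resize(a,(400,500),interpolation=2),cv2.resize(b,(400,500),interpolation=2)]);cv2.imwrite('pics/c.png',o[:,:,::-1])
E
```

```text
t: 13.05
eef_pos: [0.5911, 0.1405, 0.1355]
ee_rot: [-3.133, -0.262, 0.045]
force: [-2.1, -2.2, 3.1]
width: 0.0301
gripper_force: 30.0
t: 14.05
eef_pos: [0.5911, 0.1406, 0.1355]
ee_rot: [-3.133, -0.262, 0.045]
force: [-1.1, -2.5, 2.8]
width: 0.0298
gripper_force: 30.0
t: 15.05
eef_pos: [0.5911, 0.1406, 0.1355]
ee_rot: [-3.133, -0.262, 0.045]
force: [-1.3, -2.4, 3.1]
width: 0.0301
gripper_force: 30.0
```

View pics/c.png

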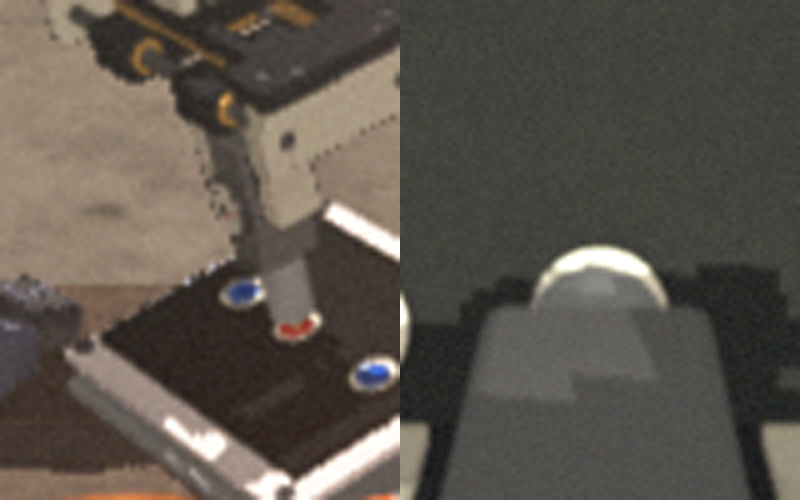

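The tip is centred on the red spot: the barrel sits symmetrically in the white rim (wrist crop, rim centred at about x=600). It has held steady for 3 s at about 5 N. I hand it in.

```bash
python3 -c "
from station import *; print(job_done())"
```

```text
the job is handed in; nothing more can be done
None
```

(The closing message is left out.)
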